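Take the saucepan off the heat and open the child-safe descaler

ROBOT

A 7-joint arm with a two-finger parallel gripper is mounted at the origin on a cart in front of the work surface, level with it; the furniture and walls round the work are solid. World frame = base frame: x ahead of the robot, y to its left, z up, the work surface at z = 0. Lengths are in mm, angles in degrees, forces in N, time in s.
With the tool pointing down it reaches from about 400 to 925 mm from the base axis. Payload 4.1 kg.
Tool frame: the origin (TCP) lies on the centre line of the jaws, within the pads' length; the fingertips stand 25 mm ahead of it and the grasp point (between the pads) lies 6 mm ahead of it; z points along the fingers, x is the direction in which the jaws open and shut, and the axes are right-handed (so a half turn about z gives the same grasp; the last joint's range is limited). The gripper opens to 85 mm and grips with 20 to 120 N. Pads are 22 mm wide; open, the fingers measure 114 mm over their backs; the gripper's body (76 mm by 85 mm) begins 54 mm behind the grasp point. The pads swing forward as they close: fully open they stand 13 mm farther back than shut.
Start: joints at [-69.5, 22.827, 2.584, 88.041, -1.071, 69.15, -2.905], TCP at [286.685, 583.397, 256.347] pointing down, gripper open.
Joint ranges: [-161.44, 161.44], [-28.35, 127.94], [-78.24, 83.42], [0, 140.83], [-78.03, 258.03], [13.02, 114.36], [-168.23, 168.23]. Speed limits (degrees/s): [147.25, 147.25, 180, 180, 180, 180, 180].

INTERFACE

Orientations are given as [roll, pitch, yaw] about the fixed x, y, z axes, in that order (R = Rz(yaw) Ry(pitch) Rx(roll)).
In Python, from plant import arm, fingers, readout, cams gives the robot as it stands. Calls block until the motion is done:
- arm.movep(position, orientation): joint-space move of the TCP to a pose.
- arm.servo_line(position, orientation=None, feed=150, threshold=None): straight line of the TCP; orientation=None keeps the orientation; feed is the mean speed in mm/s. With threshold (N) it stops when the force on the tool has changed by that much, and returns True; else False.
- arm.move_joints(angles): joint-space move.
- fingers.set_gripper(opening, grasp_force=None): opening from 0.0 (shut) to 1.0 (fully open); grasp_force is the grip in N (None keeps the last); returns when the fingers have stopped.
- arm.sleep(seconds).
- arm.inverse_kinematics(position, orientation): joint angles nearest the present ones, or None.
- readout.sense(): the state.
- cams.get_image(name): name is "side" or "top" or "wrist"; returns (picture, depth): 480x640x3 uint8, blue, green, red; 480x640 float32, mm along the optical axis (not along the pixel's ray), 0 where there is no reading.
- cams.calibration(name): a dict with "camera_matrix" (3x3 intrinsics, pixels), "R" (3x3) and "t" (3): a world point X has camera coordinates R X + t; the wrist camera has in their place "T_tool_cam" (4x4, takes a point from camera to tool coordinates, whose origin is the TCP and whose axes are the tool frame's). Camera axes: x right, y down, z forward; pixel columns grow to the right and rows downward; lengths in mm; the calibration is good to about 2 mm. A picture is of the moment at which its call begins: read the wrist's pose just before it. calibration takes no time and is no camera call.
A pose or a line that the arm cannot do raises arm.MotionError and nothing moves.
- arm.close_job(): hands the job in, once; it reports no verdict.
The state is a dict: "time": time; "joint_pos": joint angles; "qd": joint speeds; "joint_efforts": joint torques, N m; "tool_pos": TCP position; "orientation": TCP orientation; "force": force on the tool from outside, world axes, zero at the start; "wrist_torque": the same for the moment, N m; "opening": opening from 0.0 (shut) to 1.0 (fully open).
Only numpy, scipy, OpenCV 4.12 (cv2) and the standard library are available. Lean on these libraries where they do the work, as an engineer would, in place of code of your own. Each camera call takes 0.05 s, during which the arm holds its last target.

TASK

The limescaled saucepan is due for descaling: take it off the heat by sliding it across the glass, never lifting it, from the glowing hob zone to the middle of the dark zone. Then open the white descaler bottle: press its blue child-safe cap down and, keeping it pressed, turn it anticlockwise until it is free, and lift it off while the bottle stays standing where it is. Finish still holding the cap upright, clear of the bottle and a few centimetres straight above its mouth, with everything else left where it stands.

Things in the scene. Friction and masses are not known exactly. Their poses are not given: they have to be found in the camera images.
- hob: fixed portable two-zone ceramic hob, 280 (its x) x 500 (its y) x 50 mm high, black glass top 50 mm above the worktop; origin: centre of its underside; turned by a few degrees at most
- zone_hot: the hob zone that is on: a 190 mm ring on the glass with red glowing bands, flat (under 2 mm, nothing to catch on); the saucepan stands on it at the start; origin: its centre, at the height of the glass. It may be the left or the right one; the two zone centres are 250 mm apart along the hob's y
- zone_off: the hob zone that is off: a dark flat 190 mm disc inside a thin grey ring; origin: its centre, at the height of the glass
- saucepan: open stainless saucepan, 150 mm across, 80 mm high, about 0.65 kg, loose on the glass; origin: centre of its underside; its black bar handle points along the pan's own -x (roughly towards the robot)
- pan_handle (a point): point on the centre line of the saucepan handle, 150 mm from the pan's centre and 67 mm above the pan's underside, the place to pinch it from above; the handle is a level bar 20 mm wide (along the pan's y) and 16 mm thick, free from 95 to 210 mm from the pan's centre
- descaler: loose, full white round bottle with an orange label band, 86 mm across, 200 mm high to its mouth, about 0.95 kg; origin: centre of its underside; it stands upright on the worktop and is steadied by its weight and by the downward push on the cap
- bottle_mouth (a point): centre of the bottle's mouth (top of the neck), 200 mm above its underside, z up; neck 29 mm across with three bayonet lugs out to 41 mm; the shoulder begins 34 mm below the mouth
- cap: blue ribbed push-and-turn cap, 50 mm across, 37 mm high, 0.05 kg, a separate part locked on the neck by three inner lugs; origin: centre of its lower rim, z up; seated, the rim lies 25 mm below the mouth and the top 12 mm above it. It can be gripped round its side and pushed, turned and lifted in that one grip
- cap_top (a point): centre of the cap's top. To open: push down at least 3 mm (8 N; bottoms at 6 mm, 11 N) and keep it down while turning anticlockwise seen from above; free from 40 degrees of turn, a stop at 84 degrees, so aim for 60; then it lifts straight off. Unpressed it neither turns free nor pulls off
- cap_spring (a joint): how far the spring disc inside the cap is pushed in, m: 0 as the cap sits locked, 0.003 to 0.006 when it is pressed far enough to turn, negative when the cap is off
- jar_green: bystander: glass jar with green lid, 84 mm across, 123 mm high; origin: centre of its underside
- mug_green: bystander: dark green mug, 88x125x98 mm; origin: centre of its underside
- tumbler: bystander: clear drinking glass, 81 mm across, 91 mm high; origin: centre of its underside
- tin_small: bystander: small food tin, 75 mm across, 58 mm high; origin: centre of its underside
- teaspoon: bystander: metal teaspoon lying flat, 130x26x11 mm; origin: centre of its underside
Not all that is in view belongs to the job. Leave any yellow look-alike of the descaler alone.

How it is judged:
By the outcome, as a careful person would: the job done as asked, in the order asked, and still so for the second after the job is handed in, while the arm keeps its last pose, push and grip.
It also fails if it takes over 54 s, if anything falls off the work surface, if the arm or the gripper's body presses on something with over 40 N, if the wrist force passes 120 N, or if a joint passes its speed limit or range.

## Working session

There is one attempt and no reset: what is moved stays moved. The work goes in short steps, each a Python script; the robot and the scene stay as the last script left them, time stands still between calls to the robot, and variables do not carry over. Pictures are saved under pics/ and viewed, and the job is handed in when it is done.

```bash
mkdir -p pics; ls; python3 - <<'E'
from plant import arm,fingers,readout,cams
import cv2,numpy as np
print(readout.sense())
for n in("side","top","wrist"):
    p,d=cams.get_image(n);cv2.imwrite(f"pics/{n}0.png",p);np.save(f"{n}0.npy",d);c=cams.calibration(n)
    print(n,{k:np.round(v,3).tolist() for k,v in c.items()})
E
```

```text
pics
{'time': 0.0, 'joint_pos': array([-69.50032088,  22.87307858,   2.58023603,  88.11406675,
        -1.07023615,  69.15102789,  -2.90616358]), 'qd': array([ 0.02255229,  0.03996351, -0.03581532, -0.0705064 ,  0.00946038,
       -0.08528896,  0.08201625]), 'joint_efforts': array([-5.73181987e-04, -4.75116777e+01,  1.36448912e+00, -2.54225582e+01,
        1.15527466e-02,  9.19383281e-03,  4.63503326e-06]), 'tool_pos': array([286.41617354, 582.83670114, 255.25119354]), 'orientation': array([1.79990989e+02, 1.13694769e-01, 6.38336233e+01]), 'force': array([ 0.94345076,  0.586747  , -1.03071538]), 'wrist_torque': array([-0.01366696, -0.01115013,  0.00786474]), 'opening': 1.0018638859365945}
side {'camera_matrix': [[460.998, 0.0, 311.801], [0.0, 460.998, 237.486], [0.0, 0.0, 1.0]], 'R': [[0.933, -0.359, -0.02], [-0.154, -0.35, -0.924], [0.325, 0.865, -0.382]], 't': [-531.155, 153.841, 1372.142]}
top {'camera_matrix': [[611.372, 0.0, 324.494], [0.0, 611.372, 236.375], [0.0, 0.0, 1.0]], 'R': [[-0.472, -0.882, 0.004], [-0.83, 0.443, -0.339], [0.297, -0.163, -0.941]], 't': [118.661, 560.488, 1428.467]}
wrist {'camera_matrix': [[375.09, 0.0, 321.316], [0.0, 375.09, 234.117], [0.0, 0.0, 1.0]], 'T_tool_cam': [[1.0, -0.002, 0.001, -0.931], [0.001, 0.963, 0.271, -69.057], [-0.001, -0.271, 0.963, -117.727], [0.0, 0.0, 0.0, 1.0]]}
```

View pics/top0.png

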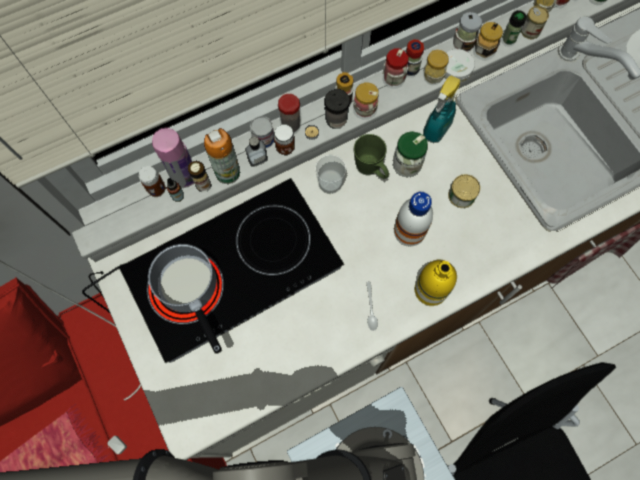

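View pics/side0.png

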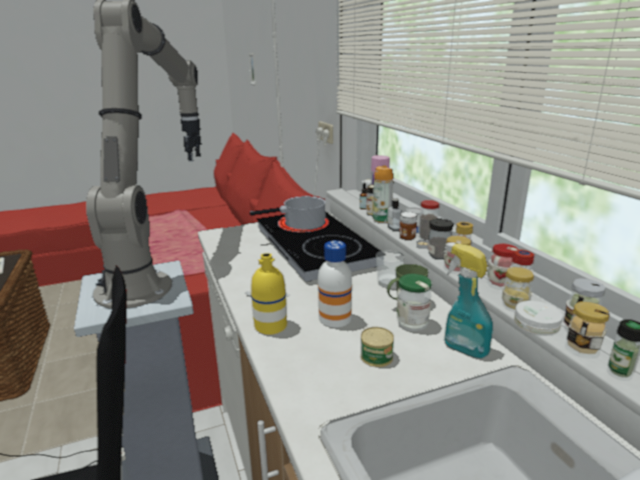

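View pics/wrist0.png

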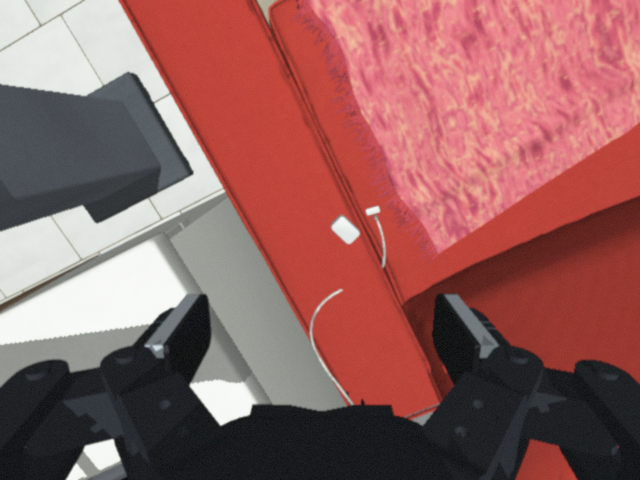

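The pan stands on the red left zone (top view, around 183,280). The dark zone is at about (273,240), the white bottle with the blue cap at (420,203) and the yellow decoy at (437,280). Next I'll enlarge the regions that matter.

```bash
python3 - <<'E'
import cv2
p=cv2.imread("pics/top0.png")
cv2.imwrite("pics/topA.png",cv2.resize(p[170:370,110:350],None,fx=3.3,fy=3,interpolation=cv2.INTER_CUBIC)[:600,:792])
a=cv2.resize(p[180:260,380:460],None,fx=5,fy=5,interpolation=cv2.INTER_CUBIC)
s=cv2.imread("pics/side0.png")
b=cv2.resize(s[230:340,300:380],None,fx=5,fy=5,interpolation=cv2.INTER_CUBIC)
cv2.imwrite("pics/topB.png",a);cv2.imwrite("pics/sideB.png",b)
E
```

```text
(no output)
```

View pics/topA.png

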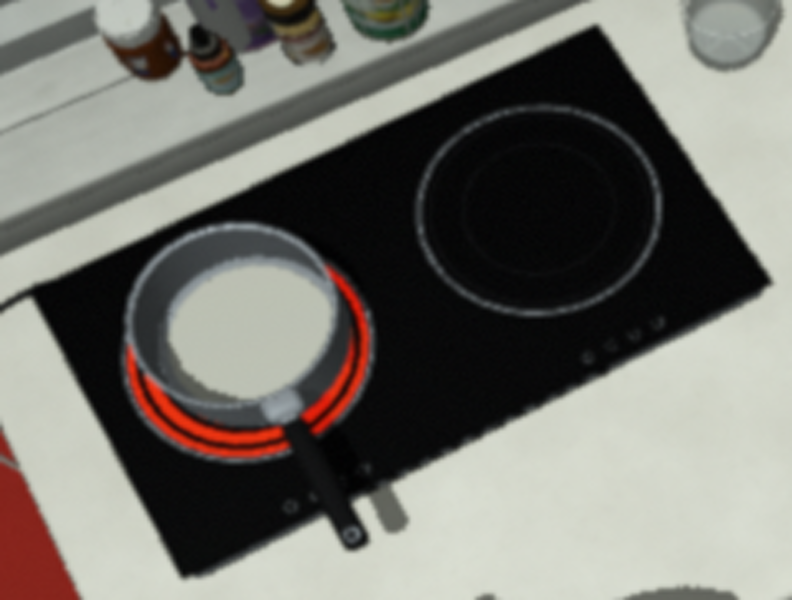

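View pics/topB.png

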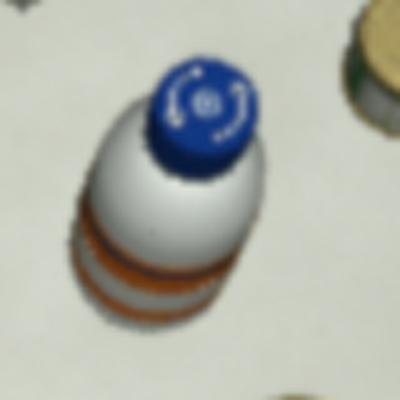

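View pics/sideB.png

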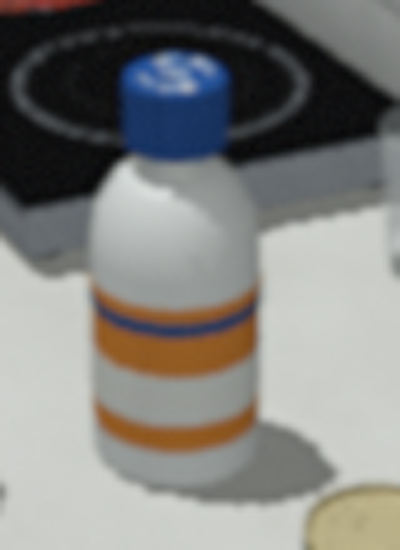

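```bash
cat > h.py <<'E'
from plant import arm,fingers,readout,cams
import cv2,numpy as np
from scipy.optimize import least_squares
def bp(n,uv,z):
    c=cams.calibration(n);K,R,t=[np.array(c[k]) for k in("camera_matrix","R","t")]
    uv=np.atleast_2d(np.array(uv,float));r=np.c_[uv,np.ones(len(uv))]@np.linalg.inv(K).T@R
    o=-R.T@t;return o+r*((z-o[2])/r[:,2])[:,None]
def circ(P,r=None):
    f=lambda q:np.hypot(P[:,0]-q[0],P[:,1]-q[1])-(q[2] if r is None else r)
    s=least_squares(f,[*P[:,:2].mean(0),80]);return s.x,np.abs(s.fun).max()
def cloud(n,d):
    c=cams.calibration(n);K,R,t=[np.array(c[k]) for k in("camera_matrix","R","t")]
    v,u=np.indices(d.shape);q=np.stack([(u-K[0,2])/K[0,0]*d,(v-K[1,2])/K[1,1]*d,d],-1)
    return (q-t)@R
E
python3 - <<'E'
from h import *
np.set_printoptions(precision=1,suppress=True)
A=lambda l:np.array(l,float)/[3.3,3]+[110,170]
print("hob",bp("top",A([(597,25),(771,283),(185,577),(35,288)]),50))
print("off",circ(bp("top",A([(416,210),(662,205),(540,104),(535,315),(455,137),(620,135),(630,278),(450,275)]),50)))
print("hotring",circ(bp("top",A([(126,350),(373,345),(235,461),(155,427),(330,425)]),50)))
print("rim",circ(bp("top",A([(238,222),(126,320),(355,330),(155,256),(320,254),(145,370)]),130)))
print("handle",bp("top",A([(300,430),(352,535)]),125))
d=np.load("top0.npy");P=cloud("top",d)
for (u,v) in[(421,200),(215,345),(207,325),(273,240),(412,250),(185,275)]: print(u,v,P[v,u])
img=cv2.imread("pics/top0.png").astype(int)
b=(img[...,0]>img[...,2]+50)&(img[...,0]>img[...,1]+30);m=b.copy();m[:]=0;m[185:220,400:440]=1
q=P[b&(m>0)];print(len(q),np.percentile(q[:,2],[2,50,98]));qq=q[q[:,2]>203]
print("cap top", qq.min(0),qq.max(0),qq.mean(0),len(qq))
ds=np.load("side0.npy");S=cloud("side",ds);si=cv2.imread("pics/side0.png").astype(int)
b=(si[...,0]>si[...,2]+50)&(si[...,0]>si[...,1]+30);m=b*0;m[236:265,320:350]=1
q=S[b&(m>0)];print("side cap",len(q),np.percentile(q,[3,50,97],axis=0))
# bottle points
for z0,z1 in((60,140),(15,60)):
  m=(P[...,2]>z0)&(P[...,2]<z1);mm=m*0;mm[195:250,390:440]=1;q=P[m&(mm>0)];
  mS=(S[...,2]>z0)&(S[...,2]<z1);mm=mS*0;mm[270:330,317:355]=1;w=S[mS&(mm>0)]
  print(len(q),len(w),"bottle",circ(q,43)[0],circ(w,43)[0],circ(np.r_[q,w]))
# rim/handle heights near the pan
m=(P[...,2]>118)&(P[...,2]<135);mm=m*0;mm[230:360,140:230]=1;q=P[m&(mm>0)];print("pan top pts",len(q),q.min(0),q.max(0))
h=q[q[:,0]<q[:,0].max()-175];print("handle",len(h),h.mean(0))
E
```

```text
hob [[ 752.8 -166.1   50. ]
 [ 476.  -174.9   50. ]
 [ 460.9  319.3   50. ]
 [ 737.9  325.6   50. ]]
off (array([620.4, -48.2,  94.4]), np.float64(3.7835847067644437))
hotring (array([611.9, 202.3,  93.3]), np.float64(1.358790678549795))
rim (array([611. , 191.7,  80.6]), np.float64(4.490928331929197))
handle [[508.9 191.  125. ]
 [417.2 192.7 125. ]]
421 200 [ 486.4 -380.9  216.3]
215 345 [424.9 192.5 129.6]
207 325 [476.6 189.7 126.7]
273 240 [618.7 -45.9  50.8]
412 250 [ 438.8 -362.9   -1.3]
185 275 [637.1 190.9  56.7]
334 [195.1 211.7 218.8]
cap top [  96.4 -404.3  203. ] [ 510.6   89.2 1533.5] [ 480.6 -374.3  224.9] 309
side cap 387 [[ 461.1 -407.3   52.1]
 [ 479.6 -397.2  201.3]
 [ 626.7  -48.5  212.7]]
487 1005 bottle [ 486.8 -382.    80. ] [ 486.  -380.5   80. ] (array([ 485.8, -381.4,   42.2]), np.float64(7.810071652087274))
183 518 bottle [ 486.1 -381.    80. ] [ 485.3 -375.8   80. ] (array([ 501.6, -369. ,   57.8]), np.float64(145.94502974250454))
pan top pts 959 [407.6 120.9 118. ] [693.6 272.  134.8]
handle 386 [463.1 193.5 124.5]
```

```bash
python3 - <<'E'
from h import *
np.set_printoptions(precision=2,suppress=True)
P=cloud("top",np.load("top0.npy"))
mm=np.zeros((480,640),bool);mm[230:360,140:230]=1
q=P[mm&(P[...,2]>122)&(P[...,2]<138)]
r=q[q[:,0]>540];print(len(r),circ(r,75),circ(r),np.median(r,0))
h=q[(q[:,0]<515)&(q[:,0]>410)]
k=np.polyfit(h[:,0],h[:,1],1);print("handle yaw",np.degrees(np.arctan(k[0])),"y at 466",np.polyval(k,466),h[:,0].min(),np.median(h[:,2]),h[:,1].min(),h[:,1].max())
s=readout.sense()
for n,p,y in(("pan",(466,194,123),90.6),("pan2",(470,-49,123),90.6)):
    q=arm.inverse_kinematics(p,[180,0,y]);print(n,None if q is None else np.round(q,1))
for y in(-150,-120,-90,-60,-30,0,30,60,90,120,150):
    q=arm.inverse_kinematics((486,-381,201),[180,0,y]);print(y,None if q is None else np.round(q,1))
E
```

```text
435 (array([616.51, 195.94,  80.  ]), np.float64(6.039320164007478)) (array([616.75, 196.  ,  73.6 ]), np.float64(4.855889027052584)) [634.4  198.29 128.64]
handle yaw 1.4218287791154414 y at 466 193.9300788893551 410.11882838955177 125.38264355517495 183.72832561067298 203.81149599279692
pan [-36.7  17.   10.9 115.9  -4.3  47.5  67.2]
pan2 [-27.7  16.1  33.1 120.4 -12.   46.6 103.2]
-150 [-11.8  43.3  72.4  97.5 -43.2  72.5 -79.5]
-120 [ -7.3  35.4  60.8  97.4 -33.3  67.3 -57.6]
-90 [ -6.6  34.6  59.2  97.4 -32.1  66.8 -28.6]
-60 [ -7.3  35.4  60.8  97.4 -33.3  67.3   2.4]
-30 [ -7.3  35.4  60.8  97.4 -33.3  67.3  32.4]
0 [ -8.7  37.2  63.8  97.5 -35.7  68.4  64.4]
30 [ -1.6  30.4  50.1  97.3 -25.5  64.5  85.9]
60 [  4.3  27.2  40.6  97.2 -19.5  63.  110.8]
90 [ -8.8  37.4  64.1  97.5 -36.   68.5 154.7]
120 [ 66.3  27.2 -43.4  95.4  20.2  65.5 137.5]
150 [ -11.8   43.3   72.4   97.5  -43.2   72.5 -139.5]
```

```bash
python3 - <<'E'
from h import *
arm.movep((466,194,200),[180,0,91]);s=readout.sense()
print(s["time"],s["tool_pos"],s["orientation"],s["force"])
p,d=cams.get_image("wrist");cv2.imwrite("pics/w1.png",p)
E
```

```text
1.7417 [466.00857581 195.33628398 200.22113733] [ 1.79972540e+02 -4.50249133e-02  9.10941616e+01] [ 0.27331848 -0.41009489  0.3495788 ]
```

View pics/w1.png

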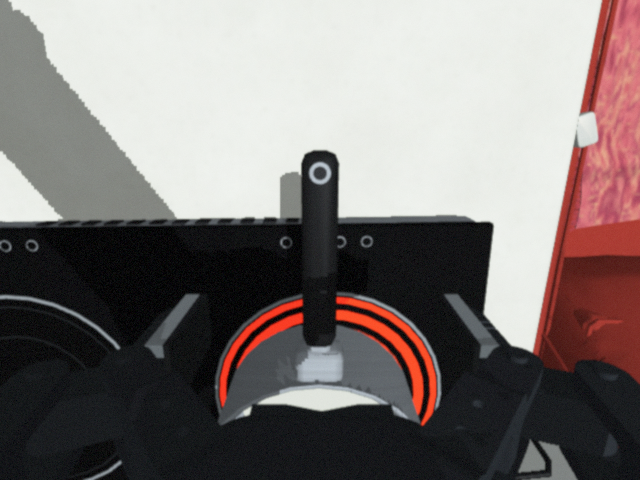

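The handle runs vertically at column 320 and the jaws are centred at about 321. I'll descend, grip and slide.

```bash
python3 - <<'E'
from h import *
np.set_printoptions(precision=1,suppress=True)
pr=lambda t:(lambda s:print(t,round(s["time"],1),s["tool_pos"],s["orientation"],s["force"],round(s["opening"],3)))(readout.sense())
arm.servo_line((466,194.5,123),threshold=8,feed=100);pr("down")
fingers.set_gripper(0.0,40);pr("grip")
s=readout.sense();x,y,z=s["tool_pos"]
p,d=cams.get_image("side");cv2.imwrite("pics/s1.png",p)
arm.servo_line((x+1,y-60,z),feed=60);pr("60")
E
```

```text
down 2.7 [466.5 194.7 123.5] [179.9  -0.   91. ] [0.3 1.2 0.8] 1.001
grip 3.3 [466.1 194.4 123.3] [180.  -0.  91.] [-1.1 -1.4  3. ] 0.225
60 4.5 [467.1 133.9 123.3] [-180.    0.   91.] [0.5 1.3 1.7] 0.227
```

View pics/s1.png

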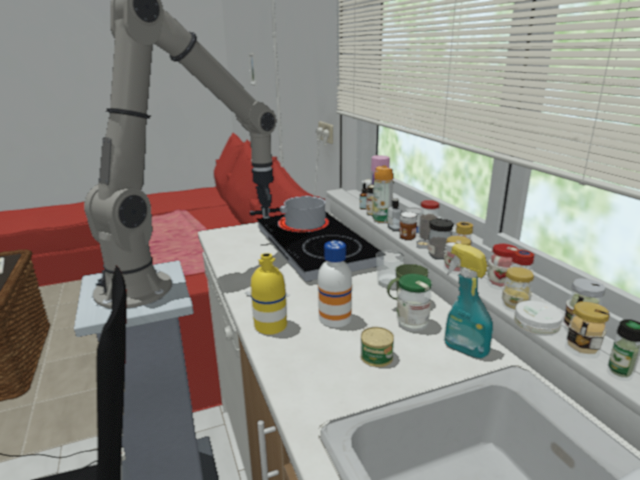

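```bash
python3 - <<'E'
from h import *
np.set_printoptions(precision=1,suppress=True)
pr=lambda t:(lambda s:print(t,round(s["time"],1),s["tool_pos"],s["orientation"],s["force"],round(s["opening"],3)))(readout.sense())
arm.servo_line((470,-49.7,123.3),feed=70);arm.sleep(.2);pr("end")
p,d=cams.get_image("top");cv2.imwrite("pics/t2.png",p)
cv2.imwrite("pics/t2c.png",cv2.resize(p[160:360,110:350],None,fx=3.3,fy=3,interpolation=cv2.INTER_CUBIC))
P=cloud("top",d)
m=np.zeros(d.shape,bool);m[150:330,220:340]=1
q=P[m&(P[...,2]>122)&(P[...,2]<138)];r=q[(q[:,0]>565)&(np.abs(q[:,1]+48)<90)];print(len(r),circ(r,75),circ(r))
E
```

```text
end 7.5 [469.8 -49.9 123.2] [-180.   -0.   91.] [-0.   4.5  2.3] 0.226
391 (array([720. , -39.1,  80. ]), np.float64(84.59274563062144)) (array([724.1, -34.4,  84.8]), np.float64(77.41178365510491))
```

View pics/t2c.png

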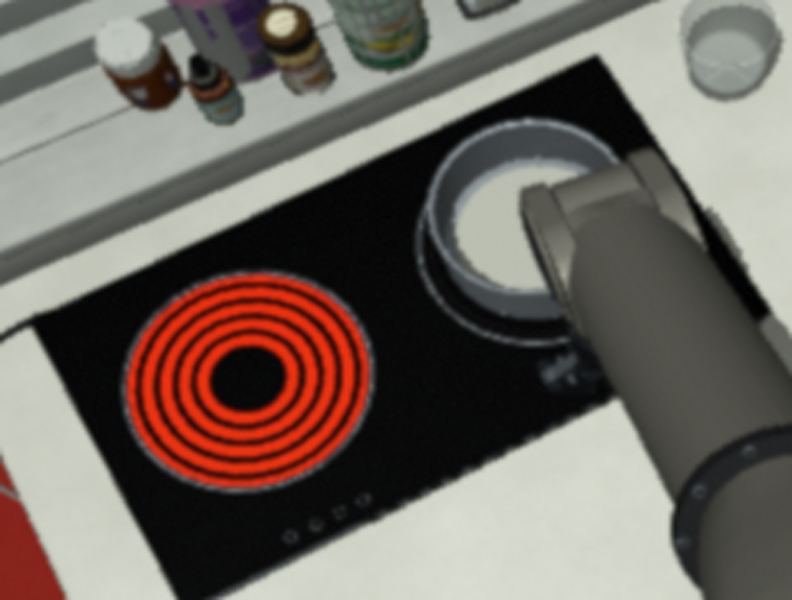

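```bash
python3 - <<'E'
from h import *
np.set_printoptions(precision=1,suppress=True)
pr=lambda t:(lambda s:print(t,round(s["time"],1),s["tool_pos"],s["orientation"],s["force"],round(s["opening"],3)))(readout.sense())
fingers.set_gripper(1.0);pr("rel")
arm.servo_line((469.8,-49.9,290),feed=200)
arm.movep((486,-381,290),[180,0,-120]);arm.sleep(.2);pr("above")
for n in("top","wrist","side"):
    p,d=cams.get_image(n);cv2.imwrite(f"pics/{n}3.png",p);np.save(n+"3.npy",d)
    if n=="top":
        cv2.imwrite("pics/t3c.png",cv2.resize(p[160:360,110:350],None,fx=3.3,fy=3,interpolation=cv2.INTER_CUBIC));P=cloud("top",d)
        m=np.zeros(d.shape,bool);m[150:330,220:340]=1
        m&=(P[...,2]>122)&(P[...,2]<138)&(np.abs(P[...,1]+48)<90)
        q=P[m];r=q[(q[:,0]>545)&(q[:,0]<720)];print(len(r),circ(r,75),circ(r))
E
```

```text
rel 8.2 [470.  -49.8 123.3] [-180.    0.   91.] [0.3 1.1 0.3] 1.002
above 11.6 [ 486.1 -380.7  290. ] [ 180.    0. -120.] [-0.4  0.   0.1] 1.001
388 (array([620.4, -46.2,  80. ]), np.float64(5.604766987552495)) (array([620.7, -46.3,  73.7]), np.float64(4.763435511374226))
```

View pics/t3c.png

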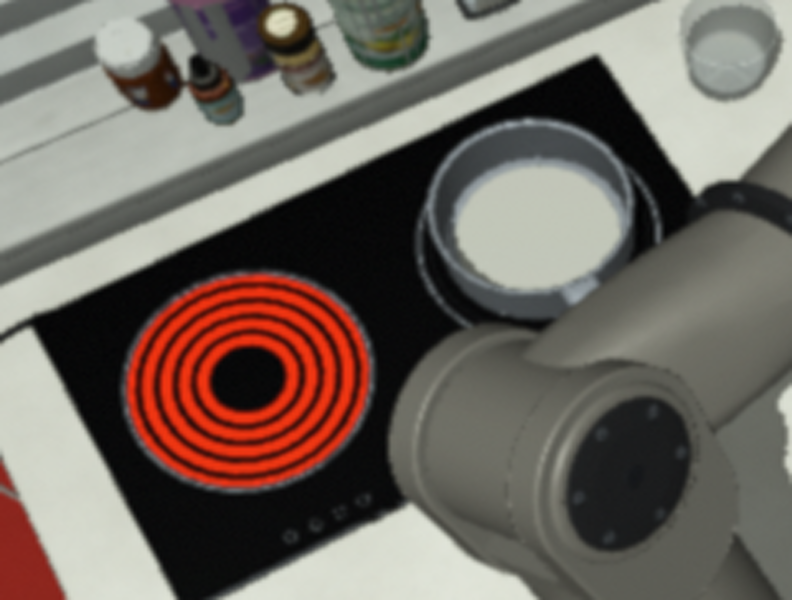

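View pics/wrist3.png

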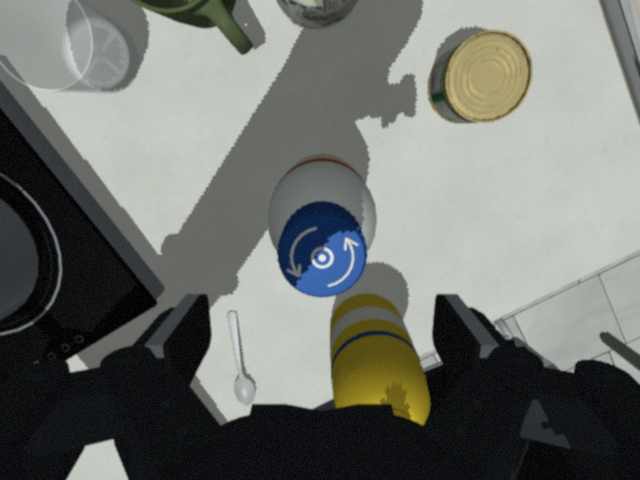

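View pics/side3.png

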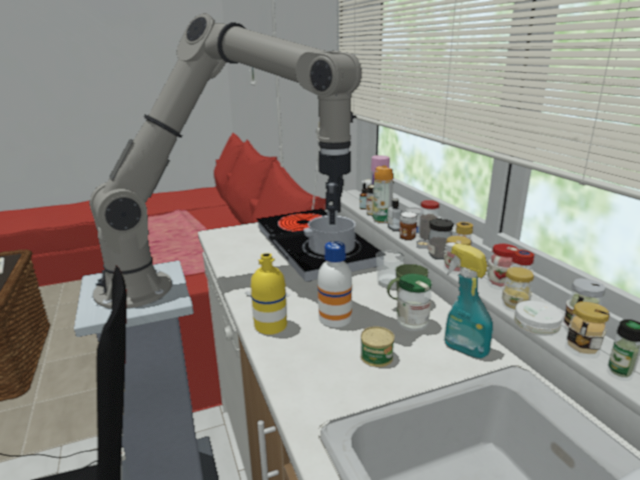

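The pan is centred in the dark ring. In the wrist view the cap-top centre is at (322,257), between the jaws. I'll check that position, then descend.

```bash
cat >> h.py <<'E'
from scipy.spatial.transform import Rotation as Ro
def bpw(uv,z,s):
    c=cams.calibration("wrist");K=np.array(c["camera_matrix"]);T=np.array(c["T_tool_cam"])
    R=Ro.from_euler("xyz",s["orientation"],degrees=True).as_matrix()
    r=R@T[:3,:3]@np.linalg.inv(K)@[uv[0],uv[1],1];o=R@T[:3,3]+s["tool_pos"]
    return o+r*(z-o[2])/r[2]
E
python3 - <<'E'
from h import *
np.set_printoptions(precision=1,suppress=True)
print(bpw((322,257),212,readout.sense()))
P=cloud("side",np.load("side0.npy"))
m=np.zeros((480,640),bool);m[250:335,245:290]=1
q=P[m&(P[...,2]>20)&(P[...,2]<300)];print("yellow",circ(q,43)[0],q[:,2].max())
E
```

```text
[ 485.7 -381.9  212. ]
yellow [ 331.7 -329.3   80. ] 202.38653259852768
```

```bash
python3 - <<'E'
from h import *
np.set_printoptions(precision=1,suppress=True)
pr=lambda t:(lambda s:print(t,round(s["time"],1),s["tool_pos"],s["orientation"],s["force"],s["wrist_torque"],round(s["opening"],3)))(readout.sense())
print(arm.servo_line((485.9,-381.5,201),feed=80,threshold=8));pr("down")
fingers.set_gripper(0.0,70);pr("grip")
p,d=cams.get_image("side");cv2.imwrite("pics/s4.png",cv2.resize(p[150:350,220:440],None,fx=3,fy=3))
E
```

```text
False
down 13.0 [ 486.1 -381.9  201.6] [-179.9   -0.  -120. ] [-0.1  0.   0.3] [0.1 0.  0. ] 1.002
grip 13.4 [ 486.2 -381.4  201.6] [-180.    0. -120.] [0.  1.7 3.4] [ 0.3  0.  -0. ] 0.569
```

View pics/s4.png

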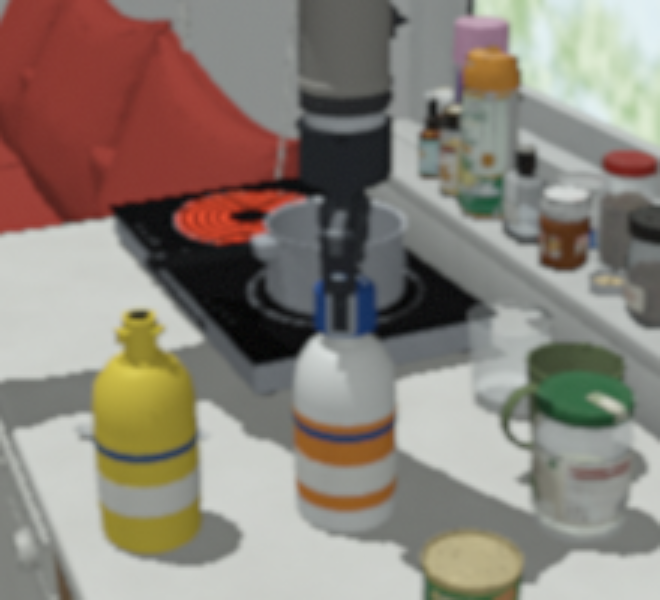

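```bash
python3 - <<'E'
from h import *
np.set_printoptions(precision=1,suppress=True)
for z in(199,197,195.5,194.5,193.5,192.5):
    arm.servo_line((485.9,-381.5,z),[180,0,-120],feed=15);arm.sleep(.15);s=readout.sense()
    print(z,round(s["time"],1),s["tool_pos"],s["force"],s["wrist_torque"])
    if s["force"][2]>16:break
E
```

```text
199 13.9 [ 486.2 -381.5  199.6] [0.3 2.4 6.2] [0.5 0.1 0. ]
197 14.4 [ 486.2 -381.7  198. ] [-0.3  3.3  9.1] [0.6 0.1 0. ]
195.5 14.8 [ 486.3 -381.8  196.8] [-0.7  2.8  9.6] [0.6 0.2 0. ]
194.5 15.2 [ 486.3 -381.9  196.1] [-0.6  3.4 10.5] [0.6 0.1 0. ]
193.5 15.6 [ 486.5 -382.1  195.6] [-0.3  4.1 12.8] [ 0.8  0.2 -0. ]
192.5 16.0 [ 486.6 -382.5  195.5] [-1.1  3.2 16.5] [0.9 0.3 0. ]
```

Bottomed: the cap travelled 6 mm and the push is 16 N. Now I'll turn it while holding it pressed.

```bash
python3 - <<'E'
from h import *
np.set_printoptions(precision=1,suppress=True)
arm.servo_line((485.9,-381.5,191.5),[180,0,-120],feed=15)
for a in(-110,-100,-85,-70,-58):
    # pure rotation: feed is along the line, so go via small hops
    n=5;s0=readout.sense();t0=s0["time"]
    arm.servo_line((485.9,-381.5,191.5),[180,0,a],feed=30);arm.sleep(.1);s=readout.sense()
    print(a,round(s["time"]-t0,2),round(s["time"],1),s["tool_pos"],s["orientation"],s["force"],s["wrist_torque"],round(s["opening"],3))
    if abs(s["wrist_torque"][2])>3 or s["force"][2]<11:break
p,d=cams.get_image("side");cv2.imwrite("pics/s5.png",cv2.resize(p[150:350,220:440],None,fx=3,fy=3))
E
```

```text
-110 0.42 16.6 [ 486.9 -383.   195.2] [-179.7   -0.  -110. ] [-1.5  4.4 19.4] [0.9 0.4 0.1] 0.573
-100 0.43 17.1 [ 487.  -383.   195.3] [-179.7   -0.1 -100. ] [-2.1  2.9 19.3] [0.9 0.4 0.2] 0.572
-85 0.51 17.6 [ 487.1 -383.   195.3] [-179.7   -0.1  -85. ] [-1.6  3.6 18.3] [0.9 0.4 0.1] 0.572
-70 0.51 18.1 [ 487.4 -383.   195.3] [-179.8   -0.2  -70. ] [-1.3  3.4 19.5] [0.8 0.4 0.1] 0.575
-58 0.46 18.5 [ 487.5 -382.9  195.3] [-179.8   -0.3  -58. ] [-0.7  3.  19. ] [0.8 0.4 0.1] 0.577
```

View pics/s5.png

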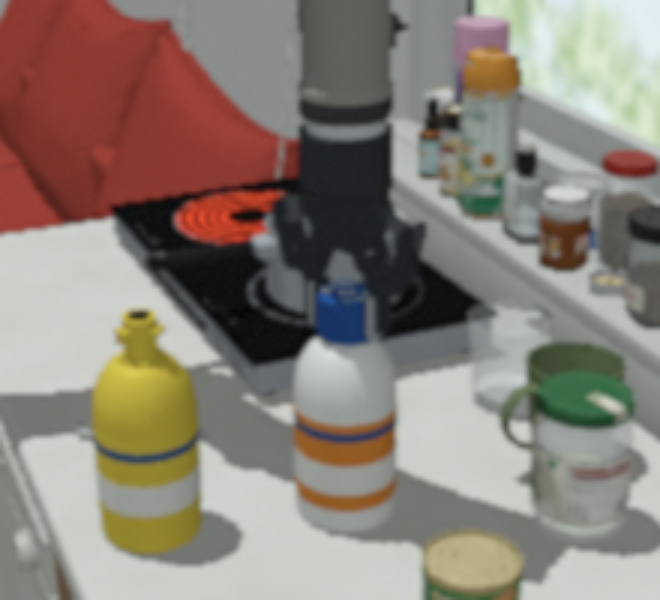

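```bash
python3 - <<'E'
from h import *
np.set_printoptions(precision=1,suppress=True)
for z in(197,200,202,203.5,205,208):
    arm.servo_line((486.1,-381.7,z),[180,0,-58],feed=20);arm.sleep(.15);s=readout.sense()
    print(z,round(s["time"],1),s["tool_pos"],s["force"],s["wrist_torque"])
    if s["force"][2]<-3:break
E
```

```text
197 19.2 [ 487.4 -382.7  198.7] [1.2 0.3 8.5] [ 0.3 -0.1  0. ]
200 19.6 [ 487.  -382.5  200.7] [ 1.5 -0.1  5.2] [-0.1 -0.4 -0. ]
202 20.0 [ 486.2 -381.9  202. ] [ 1.6 -1.   3.2] [-0.2 -0.4 -0. ]
203.5 20.4 [ 485.7 -381.6  203.2] [ 1.  -0.1  2.1] [-0.2 -0.1  0. ]
205 20.8 [ 485.6 -381.3  204.6] [-0.5  0.2 -0.3] [0.  0.1 0. ]
208 21.3 [ 486.1 -381.6  207.9] [-0.   0.6 -0.1] [-0. -0.  0.]
```

```bash
python3 - <<'E'
from h import *
np.set_printoptions(precision=1,suppress=True)
for z in(220,267):
    arm.servo_line((486.1,-381.7,z),[180,0,-58],feed=40);arm.sleep(.15);s=readout.sense()
    print(z,round(s["time"],1),s["tool_pos"],s["orientation"],s["force"],s["opening"])
    if s["force"][2]<-3:break
for n in("side","top","wrist"):
    p,d=cams.get_image(n);np.save(n+"6.npy",d);cv2.imwrite(f"pics/{n}6.png",p)
    if n=="side":cv2.imwrite("pics/s6.png",cv2.resize(p[150:350,220:440],None,fx=3,fy=3))
P=cloud("top",np.load("top6.npy"));S=cloud("side",np.load("side6.npy"))
for nm,Q,b in(("side",S,(270,330,317,355)),("top",P,(195,250,390,440))):
    m=np.zeros((480,640),bool);m[b[0]:b[1],b[2]:b[3]]=1
    w=Q[m&(Q[...,2]>60)&(Q[...,2]<140)];print(nm,len(w),circ(w,43) if len(w)>50 else 0)
E
```

```text
220 21.9 [ 486.  -381.6  219.8] [180.   0. -58.] [-0.2 -0.3 -1.2] 0.5764658049169552
267 23.3 [ 486.  -381.6  266.8] [180.   0. -58.] [ 0.8 -1.  -1.1] 0.5685226018067588
side 1009 (array([ 485.9, -380.5,   80. ]), np.float64(7.72676320036355))
top 78 (array([ 486.1, -378.2,   80. ]), np.float64(3.0904252730837882))
```

View pics/s6.png

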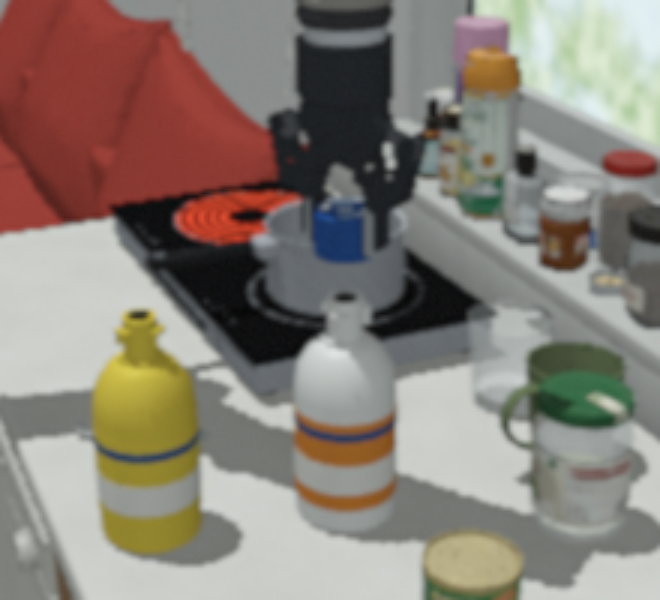

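View pics/top6.png

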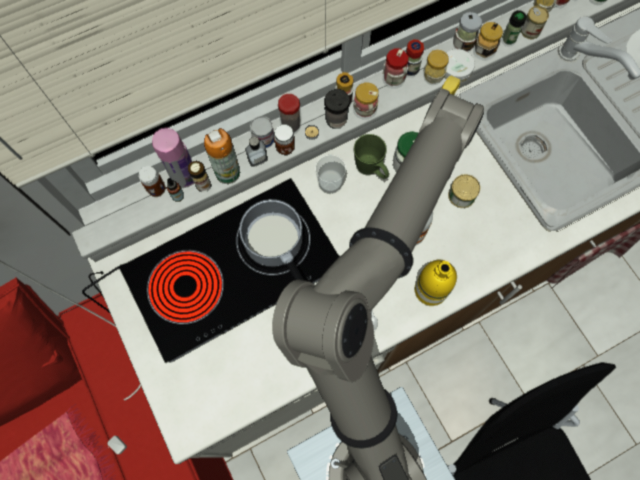

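View pics/wrist6.png

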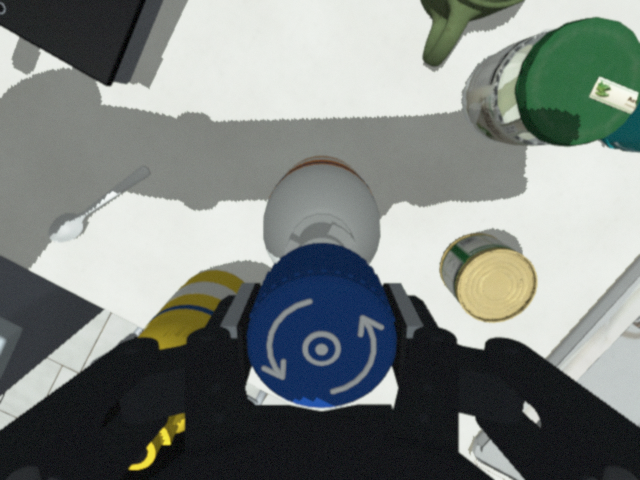

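The side view shows the cap upright and clear above the open mouth, with the bottle standing where it was. The pan sits inside the dark ring and the other items look undisturbed. Handing in.

```bash
python3 - <<'E'
from h import *
arm.close_job();s=readout.sense();print(s["time"],s["tool_pos"],s["opening"])
E
```

```text
the job is handed in; nothing more can be done
the job is handed in; nothing more can be done
```

The job is done and handed in at about 23.5 s on the robot's clock, against the 54 s limit.

- **Saucepan:** I pinched it by the handle and slid it about 244 mm across the glass at constant height, from the hot zone to the dark one. After release the camera put the pan centre at (620, -46) and the zone centre at (620, -48), so they agree to about 2 mm.
- **Cap:** I gripped it round the side and pressed it down about 6 mm, with a push of about 19 N. I turned it 62° anticlockwise while pressed, and it then lifted with almost no pull.
- **Final state:** The cap is held upright with its rim about 40 mm straight above the mouth. The bottle is standing upright: the side camera puts it at (486, -380.5), the same as before within 1 mm.
- **One disagreement:** The top camera put the bottle about 3 mm off in y. The arm hid most of it, leaving only 78 points, so I relied on the side view.
- **Other items:** In the last pictures the yellow bottle and the other items looked undisturbed. I did not measure each one.

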